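# Pack the hob caddy with tonight's seasonings and the timer

### The job

Pack the dark wooden caddy for cooking: stand the jar with the brown lid on the middle of the red mat, the jar with the pale, orange-patched lid on the blue mat, the grey-topped shaker on the yellow mat and the cream egg timer on the white mat, each upright and centred on its mat and let go. The jars with green lids do not belong: leave them standing where they are.

Things in the scene. Friction and masses are not known exactly. Their poses are not given: they have to be found in the camera images.
- brown_lid_jar: glass spice jar standing upright, 46 mm across and 106 mm tall, cylindrical, 0.11 kg, cap from 85 to 105 mm high; origin at the centre of its underside, z up; its lid is brown with a dark blue patch on top; may be gripped from above anywhere from 50 mm up to the cap
- pale_lid_jar: glass spice jar standing upright, 46 mm across and 106 mm tall, cylindrical, 0.11 kg, cap from 85 to 105 mm high; origin at the centre of its underside, z up; its lid top is pale washed-out green-grey with a small orange patch; may be gripped from above anywhere from 50 mm up to the cap
- shaker: clear glass shaker with a perforated grey dome on top, standing upright, 44 mm across and 90 mm tall, 0.1 kg, narrowing above 66 mm to 34 mm; origin at the centre of its underside, z up; grip the body 30 to 60 mm up
- timer: round cream-coloured egg timer with a domed top, 64 mm across and 54 mm tall, 0.12 kg; origin at the centre of its underside, z up; widest from the foot to about 35 mm up, so grip it across 62 mm at about 25 to 30 mm up; its dial does not turn
- green_lid_jar_a: glass spice jar standing upright, 46 mm across and 106 mm tall, cylindrical, 0.11 kg, cap from 85 to 105 mm high; origin at the centre of its underside, z up; its lid is strong green with a large white motif on top; it does not belong in the caddy
- green_lid_jar_b: glass spice jar standing upright, 46 mm across and 106 mm tall, cylindrical, 0.11 kg, cap from 85 to 105 mm high; origin at the centre of its underside, z up; its lid is strong green with a smaller white motif on top; it does not belong in the caddy
- mat_red: fixed round red mat, 76 mm across, 3 mm thick, centred in one of the 4 pockets of the caddy (a fixed dark wooden tray 206 mm square; floor 5 mm above the worktop, rim 14 mm, ribs between pockets 9 mm high; neighbouring mats 98 mm apart; the mats swap pockets). Origin: centre of its underside, 5 mm above the worktop; top 3 mm higher; z up, x and y along the caddy's sides
- mat_yellow: fixed round yellow mat, 76 mm across, 3 mm thick, centred in one of the 4 pockets of the caddy (a fixed dark wooden tray 206 mm square; floor 5 mm above the worktop, rim 14 mm, ribs between pockets 9 mm high; neighbouring mats 98 mm apart; the mats swap pockets). Origin: centre of its underside, 5 mm above the worktop; top 3 mm higher; z up, x and y along the caddy's sides
- mat_blue: fixed round blue mat, 76 mm across, 3 mm thick, centred in one of the 4 pockets of the caddy (a fixed dark wooden tray 206 mm square; floor 5 mm above the worktop, rim 14 mm, ribs between pockets 9 mm high; neighbouring mats 98 mm apart; the mats swap pockets). Origin: centre of its underside, 5 mm above the worktop; top 3 mm higher; z up, x and y along the caddy's sides
- mat_white: fixed round white mat, 76 mm across, 3 mm thick, centred in one of the 4 pockets of the caddy (a fixed dark wooden tray 206 mm square; floor 5 mm above the worktop, rim 14 mm, ribs between pockets 9 mm high; neighbouring mats 98 mm apart; the mats swap pockets). Origin: centre of its underside, 5 mm above the worktop; top 3 mm higher; z up, x and y along the caddy's sides
Mind the look-alikes: they are no part of the job. Leave any pink look-alike of the shaker alone.

How it is judged:
At the end, for the whole second after the job is handed in: Brown-lidded jar on the red mat, pale-lidded jar on blue, shaker on yellow, timer on white: each centre within 15 mm of its mat's, upright within 0.1 rad, resting on the mat, still and released; both green-lidded jars upright and within 20 mm of where they started (horizontal distance between brown_lid_jar and mat_red below 0.015 m and z of brown_lid_jar in the frame of mat_red between -0.002 and 0.008 m and angle between each of brown_lid_jar, pale_lid_jar, shaker, timer, green_lid_jar_a, green_lid_jar_b's own z axis and vertical below 0.1 rad and linear speed of each of brown_lid_jar, pale_lid_jar, shaker, timer below 0.02 m/s and horizontal distance between pale_lid_jar and mat_blue below 0.015 m and z of pale_lid_jar in the frame of mat_blue between -0.002 and 0.008 m and horizontal distance between shaker and mat_yellow below 0.015 m and z of shaker in the frame of mat_yellow between -0.002 and 0.008 m and horizontal distance between timer and mat_white below 0.015 m and z of timer in the frame of mat_white between -0.002 and 0.008 m and distance of each of green_lid_jar_a, green_lid_jar_b from where it was at the start of the episode below 0.02 m); the robot touches nothing.
It fails at once if a green-lidded jar is moved more than 20 mm from its place or tipped (distance of any of green_lid_jar_a, green_lid_jar_b from where it was at the start of the episode above 0.02 m or angle between any of green_lid_jar_a, green_lid_jar_b's own z axis and vertical above 0.3 rad).
It also fails if it takes over 96 s, if anything falls off the work surface, if the arm or the gripper's body presses on something with over 40 N, if the wrist force passes 120 N, or if a joint passes its speed limit or range.

### The arm

A 7-joint arm with a two-finger parallel gripper is mounted at the origin on a cart in front of the work surface, level with it; the furniture and walls round the work are solid. World frame = base frame: x ahead of the robot, y to its left, z up, the work surface at z = 0. Lengths are in m, angles in rad, forces in N, time in s.
With the tool pointing down it reaches from about 0.4 to 0.85 m from the base axis. Payload 4.5 kg.
Tool frame: the origin (TCP) lies midway between the tips of the shut fingers; the grasp point (between the pads) lies 19 mm behind it; y points along the fingers, x is the direction in which the jaws open and shut, and the axes are right-handed (so a half turn about y gives the same grasp; the last joint's range is limited). The gripper opens to 85 mm and grips with 20 to 120 N. Pads are 22 mm wide; open, the fingers measure 114 mm over their backs; the gripper's body (76 mm by 85 mm) begins 54 mm behind the grasp point. The pads swing forward as they close: fully open they stand 13 mm farther back than shut.
Start: joints at [1.155, 0.689, -0.195, 1.565, 0.157, 0.902, -0.215], TCP at [0.272, -0.563, 0.21] pointing down, gripper open.
Joint ranges: [-3.01, 3.01], [-0.46, 2.08], [-1.47, 1.51], [0.13, 2.56], [-1, 4.14], [0.04, 2.09], [-2.66, 2.66]. Speed limits (rad/s): [2.57, 2.57, 3.14, 3.14, 3.14, 3.14, 3.14].

### API

Orientations are given as a 3x3 rotation matrix whose columns are the frame's x, y, z axes.
In Python, from bench import ctrl gives the robot as it stands. The module is installed in compiled form; this text tells all that it offers.
- The arm moves only by the shell command python3 -m pendant 'ROWS' [FORCE]. ROWS is a JSON object of lists of equal length, an entry for each row: "hand": the finger opening in cm, from 0 to 8.54; "dp": the shift along the tool's x, y, z in cm, a list of three; "turn": the turn, a rotation vector about the tool's x, y, z in rad, a list of three. A call has 1 to 10 rows; each row is the pose to reach, as a shift and turn from the pose measured when the call began, along the tool's axes at that moment; what a row does not reach only later rows make up. A row lasts 1/12 s, in which the tool goes at most 41.7 mm and 7.16 degrees, less where a joint would pass 70% of its speed; a pose out of reach is approached as far as the arm can. A call with a gripper value outside its range is refused whole. The fingers move at their own pace and stop on an object; FORCE is the grip in N (left out, the last holds). Time passes only in rows, so rows that repeat a pose let the fingers close. It gives the time, the measured TCP pose, the force and the opening at its end, in the units of the state.
- ctrl.state(): the state, without advancing time (a new reading comes with each control period).
- ctrl.camera(name): name is "scene" or "side" or "wrist"; returns a dict with "img" (420x560x3 uint8, red, green, blue), "fovy" (degrees; the focal length in pixels is half the picture's height over the tangent of half this angle, whatever the lens; pixels are square), "cx", "cy" (the principal point, pixels), "view" (4x4, takes a point from world to camera coordinates); the wrist camera has in their place "tool_from_camera" (4x4, takes a point from camera to tool coordinates, whose origin is the TCP and whose axes are the tool frame's). Camera axes: x right, y down, z forward; pixel columns grow to the right and rows downward; lengths in m; the calibration is good to about 2 mm. A picture is of the moment at which its call begins: read the wrist's pose just before it. There is no depth.
- ctrl.hand_in(): hands the job in, once; it reports no verdict.
The state is a dict: "time_s": time; "q": joint angles; "qd": joint speeds; "tau": joint torques, N m; "tool_pos": TCP position; "tcp_rot": TCP orientation; "ft_force": force on the tool from outside, world axes, zero at the start; "moment": the same for the moment, N m; "width": finger opening in m.
Only numpy, scipy, OpenCV 4.12 (cv2) and the standard library are available. Lean on these libraries where they do the work, as an engineer would, in place of code of your own. Each camera call takes 0.05 s, during which the arm holds its last target. There are 200 camera calls.

## Working session

There is one attempt and no reset: what is moved stays moved. The work goes in short steps, Python scripts to look and compute and a shell command to move; the robot and the scene stay as the last step left them, time stands still between calls to the robot, and variables do not carry over. Pictures are saved under pics/ and viewed, about 12 in all and at most 16, crops included, and the job is handed in when it is done.

```bash
mkdir -p pics; python3 - <<'E'
from bench import ctrl
import cv2, numpy as np
s=ctrl.state()
print({k:np.round(v,3).tolist() for k,v in s.items()})
for n in ("scene","side"):
    c=ctrl.camera(n); cv2.imwrite(f"pics/{n}0.png",cv2.resize(c["img"][:,:,::-1],None,fx=1.4,fy=1.4))
    print(n,c["fovy"],c["cx"],c["cy"],np.round(c["view"],3).tolist())
c=ctrl.camera("wrist");print(c["fovy"],c["cx"],c["cy"],np.round(c["tool_from_camera"],3).tolist(), c.keys())
E
```

```text
{'time_s': 0.0, 'q': [1.155, 0.69, -0.195, 1.566, 0.157, 0.903, -0.215], 'qd': [-0.002, -0.001, 0.001, 0.001, -0.001, 0.001, -0.001], 'tau': [0.001, -53.96, -1.266, -15.854, 0.009, 0.01, -0.0], 'tool_pos': [0.271, -0.562, 0.209], 'tcp_rot': [[0.435, -0.001, 0.9], [-0.9, 0.002, 0.435], [-0.002, -1.0, -0.0]], 'ft_force': [0.152, -0.272, -0.505], 'moment': [0.019, 0.048, 0.023], 'width': 0.086}
scene 55.78957539540476 282.1075096786291 213.20950833701602 [[-0.833, -0.553, 0.006, 0.429], [-0.388, 0.576, -0.72, 0.229], [0.394, -0.602, -0.694, 0.809], [0.0, 0.0, 0.0, 1.0]]
side 45.07389164279954 282.58226644311225 208.14450430138803 [[0.998, -0.056, -0.005, -0.514], [-0.033, -0.523, -0.852, 0.071], [0.045, 0.851, -0.524, 1.11], [0.0, 0.0, 0.0, 1.0]]
62.928870934675295 277.4913258662399 210.54295498989592 [[1.0, 0.001, 0.001, -0.001], [-0.0, -0.289, 0.957, -0.165], [0.001, -0.957, -0.289, 0.073], [0.0, 0.0, 0.0, 1.0]] dict_keys(['img', 'fovy', 'cx', 'cy', 'tool_from_camera'])
```

View pics/scene0.png

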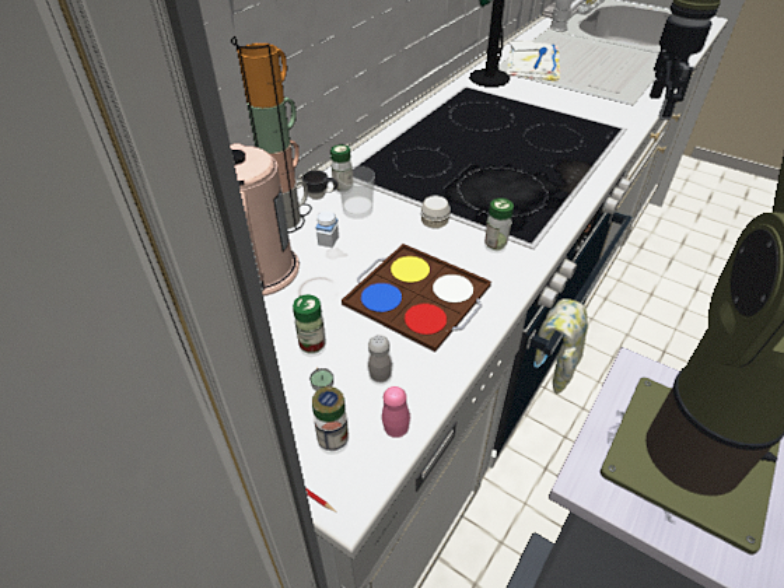

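View pics/side0.png

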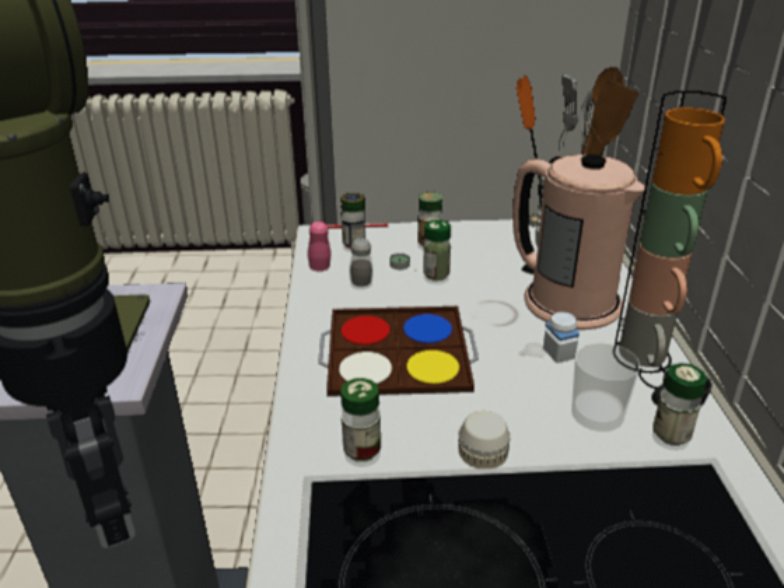

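```bash
cat > h.py <<'E'
import numpy as np, cv2
from bench import ctrl
def ray(c,u,v,view=None):
    f=210/np.tan(np.radians(c["fovy"])/2)
    V=np.array(c["view"]) if view is None else view
    R,t=V[:3,:3],V[:3,3]
    return -R.T@t, R.T@np.array([(u-c["cx"])/f,(v-c["cy"])/f,1])
def on(c,u,v,z,view=None):
    o,d=ray(c,u,v,view); return (o+d*(z-o[2])/d[2])
def wrist():
    s=ctrl.state(); c=ctrl.camera("wrist")
    T=np.eye(4);T[:3,:3]=s["tcp_rot"];T[:3,3]=s["tool_pos"]
    return c,np.linalg.inv(T@np.array(c["tool_from_camera"])),s
def totool(p,s=None):
    s=s or ctrl.state()
    return np.round(np.array(s["tcp_rot"]).T@(np.array(p)-s["tool_pos"])*100,2)
E
python3 - <<'E'
from h import *
sc=ctrl.camera("scene"); si=ctrl.camera("side")
k=1/1.4
for n,c,l in (("scene",sc,dict(yel=(410,269,.008),whi=(453,288,.008),blu=(381,297,.008),red=(426,319,.008),brown=(328,399,.106),gB=(307,304,.106),gC=(341,151,.106),gA=(501,206,.106),shaker=(378,343,.088),pink=(395,397,.09),timer=(435,203,.052))),
 ("side",si,dict(yel=(433,366,.008),whi=(365,368,.008),blu=(428,328,.008),red=(366,329,.008),brown=(353,198,.106),gD=(430,198,.106),gB=(437,229,.106),gA=(360,388,.106),gC=(685,373,.106),shaker=(361,243,.088),pink=(318,228,.09),timer=(485,420,.052)))):
    for m,(u,v,z) in l.items(): print(n,m,np.round(on(c,u*k,v*k,z),3))
def crop(c,u0,u1,v0,v1,s): return cv2.resize(c["img"][v0:v1,u0:u1,::-1],(380,280),interpolation=cv2.INTER_CUBIC)
a=crop(si,220,340,130,215,0);b=crop(si,235,355,260,345,0);d=crop(sc,190,310,195,280,0);e=crop(sc,225,385,90,190,0)
f=crop(si,420,540,240,325,0)
cv2.imwrite("pics/crops.png",np.vstack([np.hstack([a,f]),np.hstack([d,e])]))
for n,c in(("sc",sc),("si",si)):
    h=cv2.cvtColor(c["img"],cv2.COLOR_RGB2HSV)
    for m,lo,hi in(("yel",(24,150,120),(33,255,255)),("blu",(105,150,100),(120,255,255)),("red",(0,180,120),(5,255,255))):
        M=cv2.inRange(h,lo,hi); N,L,S,C=cv2.connectedComponentsWithStats(M); i=1+np.argmax(S[1:,4]); print(n,m,S[i,4],np.round(C[i],1),np.round(on(c,*C[i],.008),4))
E
```

```text
scene yel [ 0.555 -0.115  0.008]
scene whi [ 0.458 -0.114  0.008]
scene blu [ 0.557 -0.018  0.008]
scene red [ 0.458 -0.016  0.008]
scene brown [0.445 0.269 0.106]
scene gB [0.587 0.144 0.106]
scene gC [ 0.836 -0.268  0.106]
scene gA [ 0.45  -0.274  0.106]
scene shaker [0.456 0.136 0.088]
scene pink [0.378 0.206 0.09 ]
scene timer [ 0.6   -0.281  0.052]
side yel [ 0.562 -0.121  0.008]
side whi [ 0.464 -0.12   0.008]
side blu [ 0.564 -0.024  0.008]
side red [ 0.467 -0.02   0.008]
side brown [0.452 0.26  0.106]
side gD [0.592 0.251 0.106]
side gB [0.592 0.125 0.106]
side gA [ 0.457 -0.284  0.106]
side gC [ 0.849 -0.28   0.106]
side shaker [0.464 0.117 0.088]
side pink [0.39  0.174 0.09 ]
side timer [ 0.608 -0.289  0.052]
sc yel 406 [292.5 191.8] [ 0.557  -0.1155  0.008 ]
sc blu 454 [272.  212.1] [ 0.5578 -0.0176  0.008 ]
sc red 528 [303.6 227.4] [ 0.4607 -0.0161  0.008 ]
si yel 709 [308.9 261.4] [ 0.5616 -0.1208  0.008 ]
si blu 546 [305.1 234.2] [ 0.563  -0.0233  0.008 ]
si red 542 [260.6 235.2] [ 0.4654 -0.021   0.008 ]
```

View pics/crops.png

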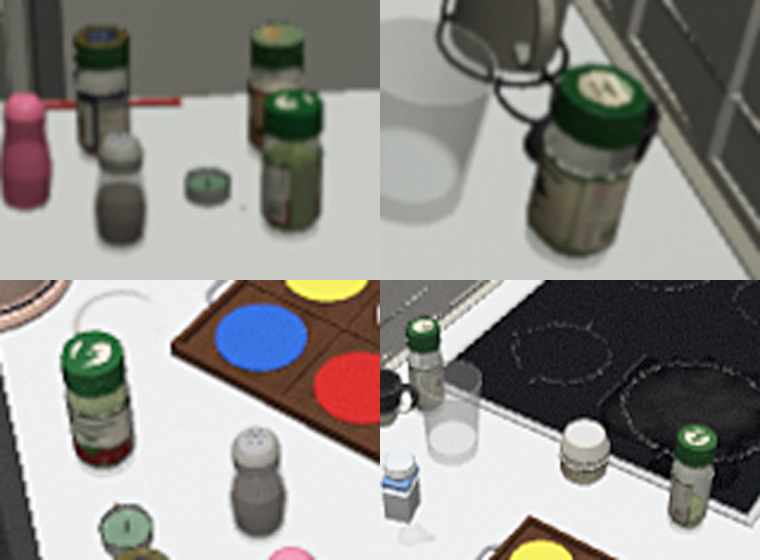

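Pictures 1–3: the mats are at red (.463,-.019), blue (.560,-.020), yellow (.559,-.118) and white (~.461,-.117). The brown jar is near (.448,.265) and the pale jar with the orange patch near (.592,.251). The shaker is near (.46,.127), the timer near (.604,-.285), and the green jars near (.59,.135), (.453,-.28) and (.84,-.27). I'll start with the timer.

```bash
python3 -m pendant '{"hand":[8.5,8.5,8.5,8.5,8.5,8.5,8.5,8.5,8.5,8.5],"dp":[[-10.4,0,42],[-10.4,0,42],[-10.4,0,42],[-10.4,0,42],[-10.4,0,42],[-10.4,0,42],[-10.4,0,42],[-10.4,0,42],[-10.4,0,42],[-10.4,0,42]],"turn":[[0,0.45,0],[0,0.45,0],[0,0.45,0],[0,0.45,0],[0,0.45,0],[0,0.45,0],[0,0.45,0],[0,0.45,0],[0,0.45,0],[0,0.45,0]]}' 40
python3 - <<'E'
from h import *
c,v,s=wrist(); print(np.round(s["tool_pos"],3),np.round(s["tcp_rot"],3).tolist(),np.round(s["q"],2))
cv2.imwrite("pics/w1.png",c["img"][:,:,::-1])
np.save("v1",v)
E
```

```text
time_s: 1.08
tool_pos: [0.5935, -0.2948, 0.2097]
tcp_rot: [[0.0, -0.001, 1.0], [-1.0, 0.001, 0.0], [-0.001, -1.0, -0.001]]
ft_force: [0.6, -0.4, 0.0]
width: 0.085
[ 0.594 -0.295  0.21 ] [[0.0, -0.001, 1.0], [-1.0, 0.001, 0.0], [-0.001, -1.0, -0.001]] [ 0.4   0.74 -0.02  1.45  0.01  0.96 -1.19]
```

View pics/w1.png

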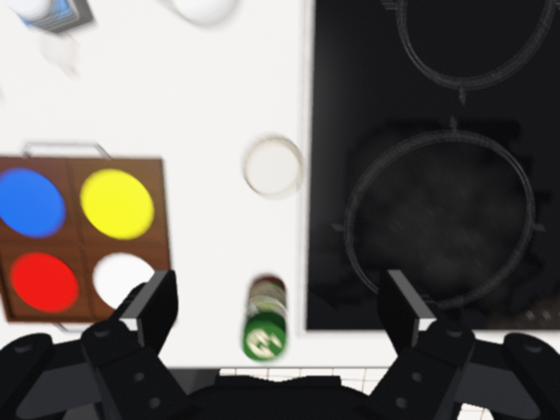

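```bash
python3 - <<'E'
from h import *
c=dict(ctrl.camera("wrist")); v=np.load("v1.npy"); im=c["img"]
h=cv2.cvtColor(im,cv2.COLOR_RGB2HSV)
for m,lo,hi in(("yel",(24,150,120),(33,255,255)),("blu",(105,150,100),(120,255,255)),("red",(0,180,120),(5,255,255))):
    M=cv2.inRange(h,lo,hi); cs,_=cv2.findContours(M,0,1); k=max(cs,key=cv2.contourArea); e=cv2.fitEllipse(k); print(m,np.round(e[0],1),np.round(on(c,*e[0],.008,v),4))
for p in((273,167),):
  for z in(.03,.05): print("timer",on(c,*p,z,v).round(4))
print("left/right edges at z.03",on(c,242,168,.03,v).round(4),on(c,303,168,.03,v).round(4))
p=on(c,273,167,.035,v); print("dp",totool([p[0],p[1],.003]))
E
```

```text
yel [131.3 214.2] [ 0.5512 -0.1304  0.008 ]
blu [ 44.  211.6] [ 0.554  -0.0332  0.008 ]
red [ 57.2 289.8] [ 0.4559 -0.0299  0.008 ]
timer [ 0.6082 -0.2896  0.03  ]
timer [ 0.6116 -0.2898  0.05  ]
left/right edges at z.03 [ 0.6072 -0.2582  0.03  ] [ 0.6073 -0.3199  0.03  ]
dp [ 0.51 20.62  0.82]
```

```bash
python3 -m pendant '{"hand":[8.5,8.5,8.5,8.5,8.5,8.5,8.5,8.5],"dp":[[0.5,4,0.8],[0.5,8,0.8],[0.5,12,0.8],[0.5,16,0.8],[0.5,19,0.8],[0.5,20.6,0.8],[0.5,20.6,0.8],[0.5,20.6,0.8]],"turn":[[0,0,0],[0,0,0],[0,0,0],[0,0,0],[0,0,0],[0,0,0],[0,0,0],[0,0,0]]}' 30
python3 -m pendant '{"hand":[5,5,5,5,5,5],"dp":[[0,0,0],[0,0,0],[0,0,0],[0,0,0],[0,0,0],[0,0,0]],"turn":[[0,0,0],[0,0,0],[0,0,0],[0,0,0],[0,0,0],[0,0,0]]}' 30
```

```text
time_s: 1.85
tool_pos: [0.609, -0.2898, 0.0034]
tcp_rot: [[0.013, 0.005, 1.0], [-1.0, 0.008, 0.013], [-0.008, -1.0, 0.005]]
ft_force: [-0.3, -0.3, 0.6]
width: 0.0849
time_s: 2.35
tool_pos: [0.6111, -0.2913, 0.0066]
tcp_rot: [[0.013, 0.01, 1.0], [-1.0, 0.005, 0.013], [-0.005, -1.0, 0.01]]
ft_force: [-1.2, -0.4, 6.6]
width: 0.0562
```

```bash
python3 -m pendant '{"hand":[5,5,5,5,5,5],"dp":[[0,-0.3,0],[0,-1,0],[0,-3,0],[0,-6,0],[0,-8,0],[0,-8,0]],"turn":[[0,0,0],[0,0,0],[0,0,0],[0,0,0],[0,0,0],[0,0,0]]}' 40
python3 - <<'E'
from h import *
w=ctrl.camera("wrist")["img"][:,:,::-1]; s=ctrl.camera("side")["img"][:,:,::-1]
cv2.imwrite("pics/t1.png",np.hstack([w[100:420,100:460],s[150:400,150:450].copy() if 0 else cv2.resize(s[180:380,220:445],(360,320))]))
E
```

```text
time_s: 2.85
tool_pos: [0.6138, -0.2934, 0.0926]
tcp_rot: [[0.013, 0.019, 1.0], [-1.0, 0.001, 0.013], [-0.001, -1.0, 0.019]]
ft_force: [0.7, -1.6, -0.9]
width: 0.0554
```

View pics/t1.png

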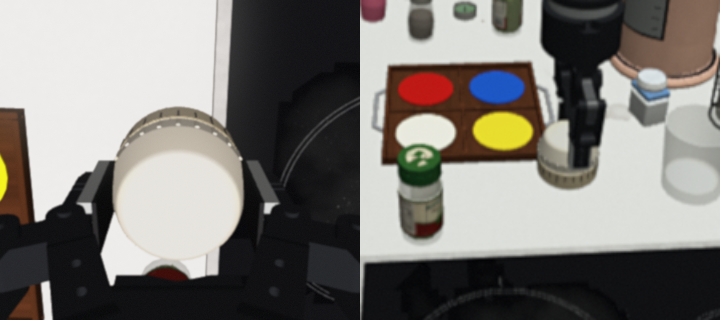

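```bash
python3 - <<'E'
from h import *
c,v,s=wrist(); print(np.round(s["tool_pos"],4), np.round(s["tcp_rot"],3).tolist())
for z in(.119,.123): print(on(c,278,223,z,v).round(4))
print("bottom silhouette",on(c,277,360,.121,v).round(4), on(c,213,285,.116,v).round(4),on(c,343,285,.116,v).round(4))
print("dp to white, TCP z .09",totool([.461,-.117,.095],s))
# white mat from scene/side by mask
for n in("scene","side"):
    k=ctrl.camera(n); h=cv2.cvtColor(k["img"],cv2.COLOR_RGB2HSV); M=cv2.inRange(h,(0,0,170),(180,60,255))
    N,L,S,C=cv2.connectedComponentsWithStats(M)
    for i in range(1,N):
        if 200<S[i,4]<1200: print(n,S[i,4],C[i].round(1),on(k,*C[i],.008).round(4))
E
```

```text
[ 0.6109 -0.2919  0.0881] [[0.013, 0.012, 1.0], [-1.0, 0.004, 0.013], [-0.004, -1.0, 0.012]]
[ 0.6376 -0.2913  0.119 ]
[ 0.6389 -0.2913  0.123 ]
bottom silhouette [ 0.5718 -0.2917  0.121 ] [ 0.607  -0.2627  0.116 ] [ 0.6079 -0.3207  0.116 ]
dp to white, TCP z .09 [-17.69  -0.8  -14.75]
scene 806 [274.9  95.4] [ 0.9088 -0.5449  0.008 ]
scene 492 [179.5 115.9] [ 1.0988 -0.2358  0.008 ]
scene 451 [323.2 205.5] [ 0.4594 -0.1143  0.008 ]
side 625 [423.1 122.4] [1.0089 0.5944 0.008 ]
side 626 [260.8 261.6] [ 0.4639 -0.1155  0.008 ]
side 224 [341.3 266.4] [ 0.6248 -0.1409  0.008 ]
```

```bash
python3 -m pendant '{"hand":[5,5,5,5,5,5,5,5,5],"dp":[[-3,0,-2.5],[-6,0,-5],[-9,0,-7.4],[-12,0,-9.8],[-15,0,-12.2],[-17.65,0,-14.5],[-17.65,0,-14.5],[-17.65,0,-14.5],[-17.65,0,-14.5]],"turn":[[-0.012,0.013,0],[-0.012,0.013,0],[-0.012,0.013,0],[-0.012,0.013,0],[-0.012,0.013,0],[-0.012,0.013,0],[-0.012,0.013,0],[-0.012,0.013,0],[-0.012,0.013,0]]}'
python3 - <<'E'
from h import *
c,v,s=wrist(); print(np.round(s["tool_pos"],4), np.round(s["tcp_rot"],3).tolist())
print(totool([.465,-.1175,.017],s))
w=c["img"][:,:,::-1]; k=ctrl.camera("side")["img"][:,:,::-1]
h=cv2.cvtColor(c["img"],cv2.COLOR_RGB2HSV)
for m,lo,hi in(("yel",(24,150,120),(33,255,255)),("blu",(105,150,100),(120,255,255)),("red",(0,180,120),(5,255,255))):
    M=cv2.inRange(h,lo,hi); cs,_=cv2.findContours(M,0,1); kk=max(cs,key=cv2.contourArea); e=cv2.fitEllipse(kk); print(m,cv2.contourArea(kk),np.round(e[0],1),np.round(on(c,*e[0],.008,v),4))
cv2.imwrite("pics/t2.png",np.hstack([cv2.resize(w,(420,315)),cv2.resize(k[180:380,180:445],(380,315))]))
E
```

```text
time_s: 3.85
tool_pos: [0.4625, -0.1168, 0.085]
tcp_rot: [[0.0, -0.004, 1.0], [-1.0, 0.006, 0.0], [-0.006, -1.0, -0.004]]
ft_force: [0.0, -1.1, -0.6]
width: 0.055
[ 0.4625 -0.1168  0.085 ] [[0.0, -0.004, 1.0], [-1.0, 0.006, 0.0], [-0.006, -1.0, -0.004]]
[0.11 6.8  0.28]
yel 11440.5 [282.3  65.3] [ 0.561  -0.1188  0.008 ]
blu 11247.0 [131.8  62.7] [ 0.5626 -0.0207  0.008 ]
red 7879.5 [146.  207.4] [ 0.4642 -0.019   0.008 ]
```

View pics/t2.png

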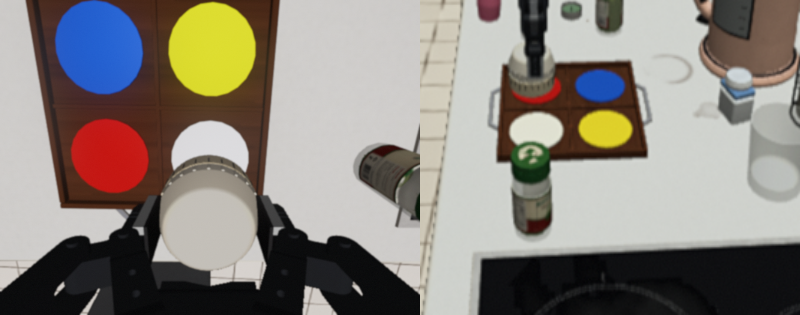

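```bash
python3 -m pendant '{"hand":[5,5,5,5,5,5,5],"dp":[[0.1,2,0.3],[0.1,4,0.3],[0.1,5.5,0.3],[0.1,6.4,0.3],[0.1,6.8,0.3],[0.1,7,0.3],[0.1,7,0.3]],"turn":[[0,0,0],[0,0,0],[0,0,0],[0,0,0],[0,0,0],[0,0,0],[0,0,0]]}'
python3 -m pendant '{"hand":[8.0,8.0,8.0,8.0,8.0],"dp":[[0,0,0],[0,0,0],[0,0,0],[0,0,0],[0,0,0]],"turn":[[0,0,0],[0,0,0],[0,0,0],[0,0,0],[0,0,0]]}'
python3 -m pendant '{"hand":[8.0,8.0,8.0,8.0,8.0,8],"dp":[[0,-2,0],[0,-6,0],[0,-10,0],[0,-13,0],[0,-16,0],[0,-16,0]],"turn":[[0,0,0],[0,0,0],[0,0,0],[0,0,0],[0,0,0],[0,0,0]]}'
```

```text
time_s: 4.53
tool_pos: [0.4661, -0.1188, 0.0152]
tcp_rot: [[-0.002, -0.003, 1.0], [-1.0, 0.005, -0.002], [-0.005, -1.0, -0.003]]
ft_force: [0.0, 0.0, -0.8]
width: 0.0554
time_s: 4.95
tool_pos: [0.4664, -0.1188, 0.0155]
tcp_rot: [[-0.002, -0.002, 1.0], [-1.0, 0.005, -0.002], [-0.005, -1.0, -0.002]]
ft_force: [1.1, 0.6, 0.8]
width: 0.0799
time_s: 5.45
tool_pos: [0.4699, -0.1204, 0.1806]
tcp_rot: [[-0.002, 0.008, 1.0], [-1.0, 0.003, -0.002], [-0.003, -1.0, 0.008]]
ft_force: [0.5, -0.2, 0.2]
width: 0.0797
```

```bash
python3 -m pendant '{"hand":[8.0,8.0,8.0,8.0,8.0,8,8,8,8,8],"dp":[[-4,-1,0],[-8,-2,0],[-12,-3,0],[-16,-4,0],[-20,-5,0],[-24,-5,0],[-25,-5,-1],[-25,-5,-1],[-25,-5,-1],[-25,-5,-1]],"turn":[[0,0,0],[0,0,0],[0,0,0],[0,0,0],[0,0,0],[0,0,0],[0,0,0],[0,0,0],[0,0,0],[0,0,0]]}'
python3 - <<'E'
from h import *
c,v,s=wrist(); print(np.round(s["tool_pos"],4), np.round(s["tcp_rot"],3).tolist(),np.round(s["q"],2)); np.save("v2",v)
cv2.imwrite("pics/w2.png",c["img"][:,:,::-1])
for p in((.46,.127,.085),(.448,.265,.106),(.592,.251,.106),(.59,.135,.106)):
    q=v@np.array([*p,1]); f=210/np.tan(np.radians(c["fovy"])/2); print(np.round(q[:2]/q[2]*f+[c["cx"],c["cy"]]))
E
```

```text
time_s: 6.28
tool_pos: [0.4602, 0.1279, 0.231]
tcp_rot: [[-0.004, 0.008, 1.0], [-1.0, 0.002, -0.004], [-0.002, -1.0, 0.008]]
ft_force: [-0.4, 0.2, 0.6]
width: 0.08
[0.4602 0.1279 0.231 ] [[-0.004, 0.008, 1.0], [-1.0, 0.002, -0.004], [-0.002, -1.0, 0.008]] [-0.42  0.47  0.07  1.99 -0.05  0.68 -1.89]
[279. 190.]
[123. 209.]
[117.  28.]
[269.  31.]
```

View pics/w2.png

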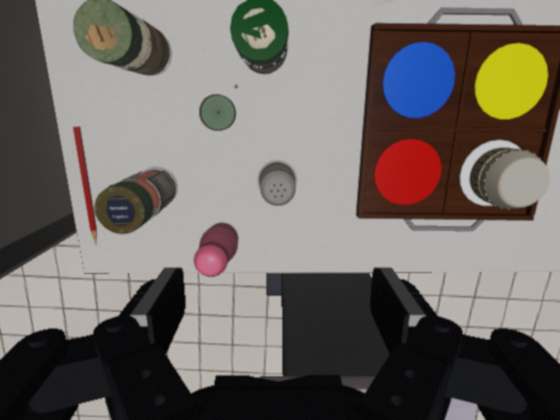

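```bash
python3 - <<'E'
from h import *
c=ctrl.camera("wrist"); v=np.load("v2.npy"); im=cv2.imread("pics/w2.png")
for n,u,w,z in(("brown",121,210,.105),("pale",101,36,.105),("gB",259,27,.105),("shaker",278,187,.08)): print(n,on(c,u,w,z,v).round(4))
p=on(c,278,187,.08,v); print("dp",totool([p[0],p[1],.022]), ctrl.state()["tool_pos"])
# timer base / white mat
h=cv2.cvtColor(im,cv2.COLOR_BGR2HSV)
for m,lo,hi in(("yel",(24,150,120),(33,255,255)),("blu",(105,150,100),(120,255,255)),("red",(0,180,120),(5,255,255))):
    M=cv2.inRange(h,lo,hi); cs,_=cv2.findContours(M,0,1); kk=max(cs,key=cv2.contourArea); e=cv2.fitEllipse(kk); print(m,cv2.contourArea(kk),np.round(e[0],1),np.round(on(c,*e[0],.008,v),4))
print("timer dome",on(c,515,181,.05,v).round(4))
cv2.imwrite("pics/z2.png",np.hstack([cv2.resize(im[0:260,60:300],(360,390),interpolation=2),cv2.resize(im[110:240,440:560],(360,390),interpolation=2)]))
E
```

```text
brown [0.4472 0.2673 0.105 ]
pale [0.5868 0.2643 0.105 ]
gB [0.5927 0.1424 0.105 ]
shaker [0.462  0.1282 0.08  ]
dp [-2.000e-02  2.091e+01 -1.000e-02] [0.46051958 0.12760294 0.2311036 ]
yel 4198.5 [511.   80.8] [ 0.5606 -0.1191  0.008 ]
blu 4188.0 [418.4  79.7] [ 0.562  -0.0209  0.008 ]
red 3327.0 [407.4 171.5] [ 0.4638 -0.0194  0.008 ]
timer dome [ 0.461  -0.1147  0.05  ]
```

View pics/z2.png

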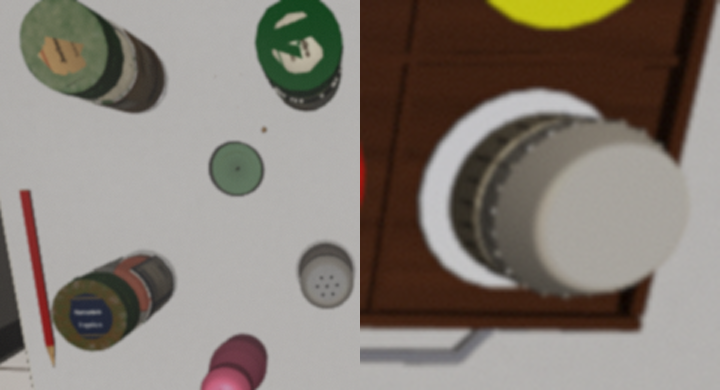

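```bash
python3 -m pendant '{"hand":[8.0,8.0,8.0,8.0,8.0,8,8,8],"dp":[[0,4,0],[0,8,0],[0,12,0],[0,16,0],[0,19,0],[0,20.9,0],[0,20.9,0],[0,20.9,0]],"turn":[[0,0,0],[0,0,0],[0,0,0],[0,0,0],[0,0,0],[0,0,0],[0,0,0],[0,0,0]]}'
python3 -m pendant '{"hand":[3,3,3,3,3,3,3],"dp":[[0,0,0],[0,0,0],[0,0,0],[0,0,0],[0,0,0],[0,0,0],[0,0,0]],"turn":[[0,0,0],[0,0,0],[0,0,0],[0,0,0],[0,0,0],[0,0,0],[0,0,0]]}' 30
python3 -m pendant '{"hand":[3,3,3,3,3,3,3],"dp":[[0,-0.3,0],[0,-1,0],[0,-4,0],[0,-7,0],[0,-10,0],[0,-10,0],[0,-10,0]],"turn":[[0,0,0],[0,0,0],[0,0,0],[0,0,0],[0,0,0],[0,0,0],[0,0,0]]}'
python3 - <<'E'
from h import *
c,v,s=wrist();print(totool([.561,-.119,.12],s),s["tool_pos"])
cv2.imwrite("pics/s1.png",c["img"][:,:,::-1])
E
```

```text
time_s: 7.05
tool_pos: [0.462, 0.1266, 0.0216]
tcp_rot: [[-0.008, 0.006, 1.0], [-1.0, 0.001, -0.008], [-0.001, -1.0, 0.006]]
ft_force: [0.4, -0.1, 0.2]
width: 0.0798
time_s: 7.63
tool_pos: [0.463, 0.1268, 0.023]
tcp_rot: [[-0.008, 0.009, 1.0], [-1.0, 0.001, -0.008], [-0.002, -1.0, 0.009]]
ft_force: [-0.1, 0.0, 7.1]
width: 0.0362
time_s: 8.22
tool_pos: [0.4632, 0.1271, 0.1249]
tcp_rot: [[-0.008, 0.013, 1.0], [-1.0, 0.003, -0.008], [-0.003, -1.0, 0.013]]
ft_force: [-0.5, 0.2, -1.5]
width: 0.036
[24.53  0.54  9.96] [0.46320106 0.1270811  0.12492898]
```

View pics/s1.png

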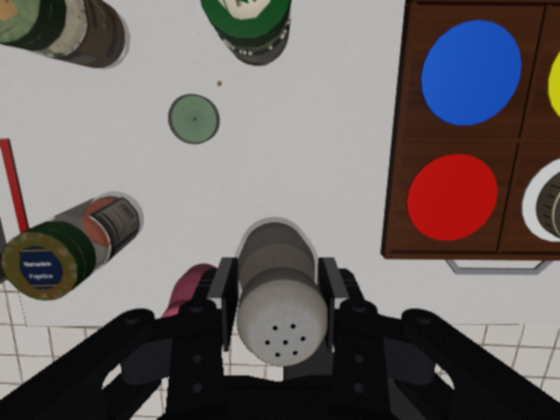

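```bash
python3 -m pendant '{"hand":[3,3,3,3,3,3,3,3,3,3],"dp":[[3.5,0,1.4],[7,0,2.8],[10.5,0,4.2],[14,0,5.6],[17.5,0,7],[21,0,8.4],[24.5,0,10],[24.5,0,10],[24.5,0,10],[24.5,0,10]],"turn":[[-0.013,-0.008,0],[-0.013,-0.008,0],[-0.013,-0.008,0],[-0.013,-0.008,0],[-0.013,-0.008,0],[-0.013,-0.008,0],[-0.013,-0.008,0],[-0.013,-0.008,0],[-0.013,-0.008,0],[-0.013,-0.008,0]]}'
python3 -c "
from h import *
s=ctrl.state();print(totool([.562,-.119,.0315],s),np.round(s['tool_pos'],4))"
```

```text
time_s: 9.1
tool_pos: [0.559, -0.1182, 0.1227]
tcp_rot: [[0.0, -0.006, 1.0], [-1.0, 0.004, 0.0], [-0.004, -1.0, -0.006]]
ft_force: [0.2, 0.8, -1.3]
width: 0.0358
[0.11 9.12 0.35] [ 0.559  -0.1182  0.1227]
```

```bash
python3 -m pendant '{"hand":[3,3,3,3,3,3,3,3],"dp":[[0.1,2,0.3],[0.1,4.5,0.3],[0.1,7,0.3],[0.1,8.3,0.3],[0.1,8.9,0.3],[0.1,9.2,0.3],[0.1,9.2,0.3],[0.1,9.2,0.3]],"turn":[[0,0,0],[0,0,0],[0,0,0],[0,0,0],[0,0,0],[0,0,0],[0,0,0],[0,0,0]]}'
python3 -m pendant '{"hand":[7,7,7,7,7],"dp":[[0,0,0],[0,0,0],[0,0,0],[0,0,0],[0,0,0]],"turn":[[0,0,0],[0,0,0],[0,0,0],[0,0,0],[0,0,0]]}'
python3 -m pendant '{"hand":[7,7,7,7,7,7],"dp":[[0,-2,0],[0,-6,0],[0,-10,0],[0,-14,0],[0,-18,0],[0,-18,0]],"turn":[[0,0,0],[0,0,0],[0,0,0],[0,0,0],[0,0,0],[0,0,0]]}'
python3 -c "
from h import *
s=ctrl.state();print(totool([.448,.267,.21],s),np.round(s['tool_pos'],4),np.round(s['tcp_rot'],3).tolist())"
```

```text
time_s: 9.77
tool_pos: [0.5614, -0.117, 0.0311]
tcp_rot: [[0.003, -0.006, 1.0], [-1.0, 0.005, 0.003], [-0.005, -1.0, -0.006]]
ft_force: [-0.7, 0.5, -0.7]
width: 0.0359
time_s: 10.18
tool_pos: [0.5615, -0.1171, 0.0311]
tcp_rot: [[0.003, -0.006, 1.0], [-1.0, 0.004, 0.003], [-0.004, -1.0, -0.006]]
ft_force: [-0.2, -0.2, -0.4]
width: 0.0698
time_s: 10.68
tool_pos: [0.5677, -0.119, 0.219]
tcp_rot: [[0.002, 0.009, 1.0], [-1.0, 0.002, 0.002], [-0.002, -1.0, 0.009]]
ft_force: [1.5, -0.5, 0.4]
width: 0.0701
[-38.62   0.87 -11.92] [ 0.5677 -0.119   0.219 ] [[0.002, 0.009, 1.0], [-1.0, 0.002, 0.002], [-0.002, -1.0, 0.009]]
```

Next is the brown jar. I'll move above it, taking a picture when I get there.

```bash
python3 -m pendant '{"hand":[7.5,7.5,7.5,7.5,7.5,7.5,7.5,7.5,7.5,7.5],"dp":[[-38.6,0,-11.9],[-38.6,0,-11.9],[-38.6,0,-11.9],[-38.6,0,-11.9],[-38.6,0,-11.9],[-38.6,0,-11.9],[-38.6,0,-11.9],[-38.6,0,-11.9],[-38.6,0,-11.9],[-38.6,0,-11.9]],"turn":[[-0.008,0,0],[-0.008,0,0],[-0.008,0,0],[-0.008,0,0],[-0.008,0,0],[-0.008,0,0],[-0.008,0,0],[-0.008,0,0],[-0.008,0,0],[-0.008,0,0]]}'
python3 -m pendant '{"hand":[7.5,7.5],"dp":[[0,0,0],[0,0,0]],"turn":[[0,0,0],[0,0,0]]}'
python3 - <<'E'
from h import *
c,v,s=wrist();print(totool([.448,.267,.047],s),np.round(s['tool_pos'],4),np.round(s['q'],2));np.save("v3",v)
cv2.imwrite("pics/b1.png",c["img"][:,:,::-1])
E
```

```text
time_s: 11.52
tool_pos: [0.4459, 0.2718, 0.2187]
tcp_rot: [[0.007, 0.001, 1.0], [-1.0, 0.005, 0.007], [-0.005, -1.0, 0.001]]
ft_force: [1.0, 0.6, 0.3]
width: 0.0746
time_s: 11.68
tool_pos: [0.4446, 0.2743, 0.2184]
tcp_rot: [[0.012, -0.0, 1.0], [-1.0, 0.006, 0.012], [-0.006, -1.0, -0.0]]
ft_force: [-0.4, 0.3, 0.2]
width: 0.0748
[ 0.83 17.14  0.33] [0.4446 0.2743 0.2184] [-0.64  0.54  0.01  1.87 -0.01  0.73 -2.18]
```

View pics/b1.png

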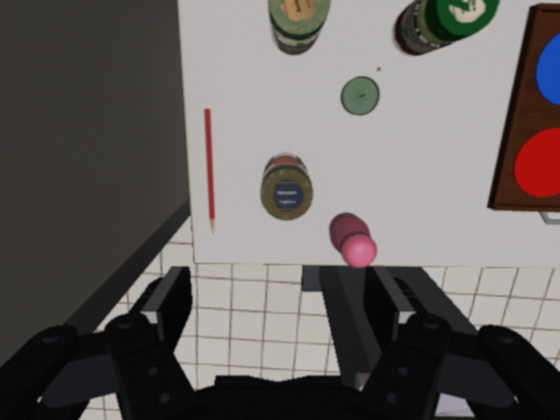

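```bash
python3 - <<'E'
from h import *
c=ctrl.camera("wrist"); v=np.load("v3.npy")
for n,u,w,z in(("brown",287,195,.105),("pale",299,8,.105),("edge",190,195,0),("edge top",182,10,0),("pinkhead",359,250,.08)): print(n,on(c,u,w,z,v).round(4))
p=on(c,287,195,.105,v); print("dp",totool([p[0],p[1],.047]))
E
```

```text
brown [0.4472 0.2676 0.105 ]
pale [0.5858 0.2619 0.105 ]
edge [0.419  0.3766 0.    ]
edge top [0.6084 0.3731 0.    ]
pinkhead [0.3877 0.1971 0.08  ]
dp [ 0.31 17.15  0.08]
```

```bash
python3 -m pendant '{"hand":[7.5,7.5,7.5,7.5,7.5,7.5,7.5],"dp":[[0.3,4,0.1],[0.3,8,0.1],[0.3,12,0.1],[0.3,15,0.1],[0.3,17.1,0.1],[0.3,17.1,0.1],[0.3,17.1,0.1]],"turn":[[0,0,0],[0,0,0],[0,0,0],[0,0,0],[0,0,0],[0,0,0],[0,0,0]]}'
python3 -m pendant '{"hand":[3,3,3,3,3,3,3],"dp":[[0,0,0],[0,0,0],[0,0,0],[0,0,0],[0,0,0],[0,0,0],[0,0,0]],"turn":[[0,0,0],[0,0,0],[0,0,0],[0,0,0],[0,0,0],[0,0,0],[0,0,0]]}' 30
python3 -m pendant '{"hand":[3,3,3,3,3,3,3],"dp":[[0,-0.3,0],[0,-1,0],[0,-4,0],[0,-8,0],[0,-12,0],[0,-12,0],[0,-12,0]],"turn":[[0,0,0],[0,0,0],[0,0,0],[0,0,0],[0,0,0],[0,0,0],[0,0,0]]}'
python3 - <<'E'
from h import *
s=ctrl.state();print(totool([.464,-.0195,.16],s),s["tool_pos"],np.round(s["tcp_rot"],3).tolist())
E
```

```text
time_s: 12.37
tool_pos: [0.4478, 0.2652, 0.047]
tcp_rot: [[0.002, -0.001, 1.0], [-1.0, 0.001, 0.002], [-0.001, -1.0, -0.001]]
ft_force: [0.5, 0.9, 0.5]
width: 0.0749
time_s: 12.95
tool_pos: [0.4492, 0.2655, 0.0487]
tcp_rot: [[0.002, 0.002, 1.0], [-1.0, 0.002, 0.002], [-0.002, -1.0, 0.002]]
ft_force: [-0.3, -1.5, 7.9]
width: 0.0442
time_s: 13.53
tool_pos: [0.4502, 0.2662, 0.1716]
tcp_rot: [[0.002, 0.007, 1.0], [-1.0, 0.005, 0.002], [-0.005, -1.0, 0.007]]
ft_force: [0.1, 0.1, -1.4]
width: 0.0443
[28.58  1.01  1.32] [0.45023588 0.26621606 0.17159642] [[0.002, 0.007, 1.0], [-1.0, 0.005, 0.002], [-0.005, -1.0, 0.007]]
```

```bash
python3 -m pendant '{"hand":[3,3,3,3,3,3,3,3,3,3],"dp":[[3.5,0,0.3],[7,0,0.6],[10.5,0,0.9],[14,0,1.2],[17.5,0,1.5],[21,0,1.5],[24.5,0,1.5],[28.6,0,1.5],[28.6,0,1.5],[28.6,0,1.5]],"turn":[[-0.007,0,0],[-0.007,0,0],[-0.007,0,0],[-0.007,0,0],[-0.007,0,0],[-0.007,0,0],[-0.007,0,0],[-0.007,0,0],[-0.007,0,0],[-0.007,0,0]]}'
python3 -m pendant '{"hand":[3,3],"dp":[[0,0,0],[0,0,0]],"turn":[[0,0,0],[0,0,0]]}'
python3 - <<'E'
from h import *
c,v,s=wrist();print(totool([.466,-.0195,.0575],s),np.round(s['tool_pos'],4),np.round(s['tcp_rot'],3).tolist())
cv2.imwrite("pics/b2.png",c["img"][:,:,::-1])
E
```

```text
time_s: 14.37
tool_pos: [0.4643, -0.0232, 0.1693]
tcp_rot: [[-0.005, -0.003, 1.0], [-1.0, 0.004, -0.005], [-0.004, -1.0, -0.003]]
ft_force: [-0.0, 1.1, -1.6]
width: 0.0442
time_s: 14.53
tool_pos: [0.4635, -0.0223, 0.1687]
tcp_rot: [[-0.004, -0.005, 1.0], [-1.0, 0.004, -0.004], [-0.004, -1.0, -0.005]]
ft_force: [0.2, 0.3, -0.5]
width: 0.0445
[-0.23 11.12  0.3 ] [ 0.4635 -0.0223  0.1687] [[-0.004, -0.005, 1.0], [-1.0, 0.004, -0.004], [-0.004, -1.0, -0.005]]
```

View pics/b2.png

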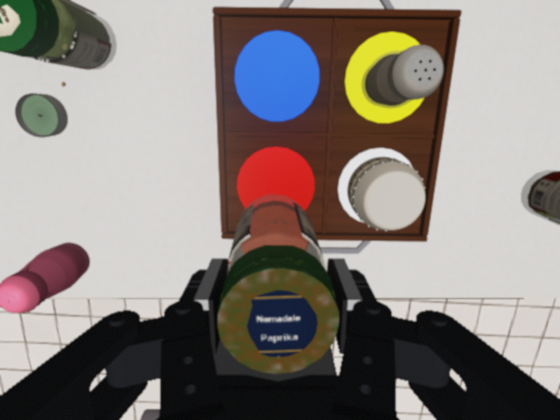

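```bash
python3 -m pendant '{"hand":[3,3,3,3,3,3,3,3],"dp":[[-0.2,3,0.3],[-0.2,6,0.3],[-0.2,8.5,0.3],[-0.2,10,0.3],[-0.2,10.8,0.3],[-0.2,11.2,0.3],[-0.2,11.2,0.3],[-0.2,11.2,0.3]],"turn":[[0,0,0],[0,0,0],[0,0,0],[0,0,0],[0,0,0],[0,0,0],[0,0,0],[0,0,0]]}'
python3 -m pendant '{"hand":[6.2,6.2,6.2,6.2,6.2],"dp":[[0,0,0],[0,0,0],[0,0,0],[0,0,0],[0,0,0]],"turn":[[0,0,0],[0,0,0],[0,0,0],[0,0,0],[0,0,0]]}'
python3 -m pendant '{"hand":[6.2,6.2,6.2,6.2,6.2,6.2],"dp":[[0,-2,0],[0,-6,0],[0,-10,0],[0,-14,0],[0,-17,0],[0,-17,0]],"turn":[[0,0,0],[0,0,0],[0,0,0],[0,0,0],[0,0,0],[0,0,0]]}'
python3 -c "
from h import *
s=ctrl.state();print(totool([.586,.263,.22],s),np.round(s['tool_pos'],4),np.round(s['tcp_rot'],3).tolist())"
```

```text
time_s: 15.25
tool_pos: [0.4669, -0.0184, 0.0574]
tcp_rot: [[-0.001, -0.003, 1.0], [-1.0, 0.005, -0.001], [-0.005, -1.0, -0.003]]
ft_force: [-0.2, -1.4, -0.9]
width: 0.0442
time_s: 15.67
tool_pos: [0.467, -0.0185, 0.0576]
tcp_rot: [[-0.001, -0.002, 1.0], [-1.0, 0.005, -0.001], [-0.005, -1.0, -0.002]]
ft_force: [0.8, 1.0, -0.7]
width: 0.0621
time_s: 16.17
tool_pos: [0.4712, -0.0195, 0.2332]
tcp_rot: [[-0.002, 0.009, 1.0], [-1.0, 0.005, -0.002], [-0.005, -1.0, 0.009]]
ft_force: [0.7, -1.0, 0.1]
width: 0.0617
[-28.27   1.57  11.41] [ 0.4712 -0.0195  0.2332] [[-0.002, 0.009, 1.0], [-1.0, 0.005, -0.002], [-0.005, -1.0, 0.009]]
```

```bash
python3 - <<'E'
from h import *
c=ctrl.camera("side")
for p in((526,290),(572,322),(619,300),(572,165)): print(on(c,p[0]/1.4,p[1]/1.4,0.0 if p[1]>200 else .26).round(3))
E
```

```text
[0.745 0.092 0.   ]
[ 0.798 -0.01   0.   ]
[0.894 0.05  0.   ]
[0.77  0.009 0.26 ]
```

```bash
python3 -m pendant '{"hand":[7.5,7.5,7.5,7.5,7.5,7.5,7.5,7.5,7.5,7.5],"dp":[[-4,0,0.8],[-8,0,1.6],[-12,0,2.4],[-16,0,3.5],[-20,0,4.5],[-24,0,5.5],[-28.3,0,7],[-28.3,0,7],[-28.3,0,7],[-28.3,0,7]],"turn":[[-0.008,0,0],[-0.008,0,0],[-0.008,0,0],[-0.008,0,0],[-0.008,0,0],[-0.008,0,0],[-0.008,0,0],[-0.008,0,0],[-0.008,0,0],[-0.008,0,0]]}'
python3 -m pendant '{"hand":[7.5,7.5,7.5],"dp":[[0,0,0],[0,0,0],[0,0,0]],"turn":[[0,0,0],[0,0,0],[0,0,0]]}'
python3 - <<'E'
from h import *
c,v,s=wrist();print(totool([.586,.263,.047],s),np.round(s['tool_pos'],4),np.round(s['q'],2));np.save("v4",v)
cv2.imwrite("pics/p1.png",c["img"][:,:,::-1])
E
```

```text
time_s: 17.05
tool_pos: [0.5393, 0.2622, 0.2309]
tcp_rot: [[-0.002, -0.006, 1.0], [-1.0, 0.003, -0.002], [-0.003, -1.0, -0.006]]
ft_force: [0.6, 0.2, -0.8]
width: 0.0752
time_s: 17.3
tool_pos: [0.5392, 0.2601, 0.2308]
tcp_rot: [[-0.004, -0.006, 1.0], [-1.0, 0.001, -0.004], [-0.001, -1.0, -0.006]]
ft_force: [-0.3, 0.5, 0.7]
width: 0.0748
[-0.28 18.35  4.79] [0.5392 0.2601 0.2308] [-0.5   0.63 -0.05  1.62  0.03  0.9  -2.13]
```

View pics/p1.png

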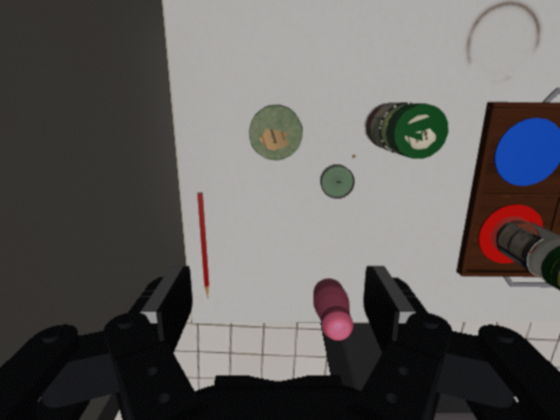

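```bash
python3 - <<'E'
from h import *
c=ctrl.camera("wrist"); v=np.load("v4.npy")
p=on(c,275,132,.105,v); print(p,on(c,418,130,.105,v)); print("dp",totool([p[0],p[1],.047]))
E
```

```text
[0.59151881 0.2627454  0.105     ] [0.59274988 0.14479897 0.105     ]
dp [-0.15 18.37  5.32]
```

```bash
python3 -m pendant '{"hand":[7.5,7.5,7.5,7.5,7.5,7.5,7.5,7.5,7.5],"dp":[[-0.2,0,3],[-0.2,3,5.2],[-0.2,7,5.2],[-0.2,11,5.2],[-0.2,14,5.2],[-0.2,17,5.2],[-0.2,18.4,5.2],[-0.2,18.4,5.2],[-0.2,18.4,5.2]],"turn":[[0,0,0],[0,0,0],[0,0,0],[0,0,0],[0,0,0],[0,0,0],[0,0,0],[0,0,0],[0,0,0]]}'
python3 -m pendant '{"hand":[3,3,3,3,3,3,3],"dp":[[0,0,0],[0,0,0],[0,0,0],[0,0,0],[0,0,0],[0,0,0],[0,0,0]],"turn":[[0,0,0],[0,0,0],[0,0,0],[0,0,0],[0,0,0],[0,0,0],[0,0,0]]}' 30
python3 -m pendant '{"hand":[3,3,3,3,3,3,3,3],"dp":[[0,-0.3,0],[0,-1,0],[0,-4,0],[0,-8,0],[0,-12,0],[0,-14,0],[0,-14,0],[0,-14,0]],"turn":[[0,0,0],[0,0,0],[0,0,0],[0,0,0],[0,0,0],[0,0,0],[0,0,0],[0,0,0]]}'
python3 - <<'E'
from h import *
s=ctrl.state();print(totool([.5625,-.0205,.19],s),s["tool_pos"],np.round(s["tcp_rot"],3).tolist())
E
```

```text
time_s: 18.15
tool_pos: [0.5906, 0.2632, 0.0472]
tcp_rot: [[-0.004, -0.006, 1.0], [-1.0, 0.002, -0.004], [-0.002, -1.0, -0.006]]
ft_force: [0.6, -0.5, -0.1]
width: 0.0748
time_s: 18.73
tool_pos: [0.5924, 0.2636, 0.0496]
tcp_rot: [[-0.004, -0.002, 1.0], [-1.0, 0.004, -0.004], [-0.004, -1.0, -0.002]]
ft_force: [-0.2, -1.6, 7.1]
width: 0.0439
time_s: 19.4
tool_pos: [0.5933, 0.2635, 0.1916]
tcp_rot: [[-0.004, 0.001, 1.0], [-1.0, 0.005, -0.004], [-0.005, -1.0, 0.001]]
ft_force: [-1.0, -0.1, -1.1]
width: 0.0444
[28.41  0.   -2.97] [0.59334794 0.26349551 0.19159424] [[-0.004, 0.001, 1.0], [-1.0, 0.005, -0.004], [-0.005, -1.0, 0.001]]
```

```bash
python3 -m pendant '{"hand":[3,3,3,3,3,3,3,3,3,3],"dp":[[2,-1.5,-1],[6,-2,-3],[10,-2,-4],[14,-2,-4],[18,-2,-4],[21.5,-2,-3.5],[25,-1,-3],[28.4,0,-3],[28.4,0,-3],[28.4,0,-3]],"turn":[[0,0,0],[0,0,0],[0,0,0],[0,0,0],[0,0,0],[0,0,0],[0,0,0],[0,0,0],[0,0,0],[0,0,0]]}'
python3 -m pendant '{"hand":[3,3,3],"dp":[[0,0,0],[0,0,0],[0,0,0]],"turn":[[0,0,0],[0,0,0],[0,0,0]]}'
python3 - <<'E'
from h import *
c,v,s=wrist();print(totool([.5625,-.0205,.0585],s),np.round(s['tool_pos'],4),np.round(s['tcp_rot'],3).tolist())
E
```

```text
time_s: 20.23
tool_pos: [0.5601, -0.0237, 0.188]
tcp_rot: [[-0.01, -0.004, 1.0], [-1.0, 0.004, -0.01], [-0.004, -1.0, -0.004]]
ft_force: [-0.0, 0.3, -1.2]
width: 0.0441
time_s: 20.48
tool_pos: [0.5597, -0.0221, 0.1877]
tcp_rot: [[-0.007, -0.005, 1.0], [-1.0, 0.005, -0.007], [-0.005, -1.0, -0.005]]
ft_force: [-0.2, 0.3, -1.1]
width: 0.0443
[-0.1  12.92  0.33] [ 0.5597 -0.0221  0.1877] [[-0.007, -0.005, 1.0], [-1.0, 0.005, -0.007], [-0.005, -1.0, -0.005]]
```

```bash
python3 -m pendant '{"hand":[3,3,3,3,3,3,3,3,3],"dp":[[-0.1,3,0.3],[-0.1,6,0.3],[-0.1,9,0.3],[-0.1,11,0.3],[-0.1,12.2,0.3],[-0.1,12.7,0.3],[-0.1,13,0.3],[-0.1,13,0.3],[-0.1,13,0.3]],"turn":[[0,0,0],[0,0,0],[0,0,0],[0,0,0],[0,0,0],[0,0,0],[0,0,0],[0,0,0],[0,0,0]]}'
python3 -m pendant '{"hand":[6.2,6.2,6.2,6.2,6.2],"dp":[[0,0,0],[0,0,0],[0,0,0],[0,0,0],[0,0,0]],"turn":[[0,0,0],[0,0,0],[0,0,0],[0,0,0],[0,0,0]]}'
python3 -m pendant '{"hand":[6.2,6.2,6.2,6.2,6.2,6.2,6.2],"dp":[[0,-2,0],[0,-6,0],[0,-10,0],[0,-14,0],[0,-18,0],[0,-21,-6],[0,-21,-6]],"turn":[[0,0,0],[0,0,0],[0,0,0],[0,0,0],[0,0,0],[0,0,0],[0,0,0]]}'
python3 - <<'E'
from h import *
c,v,s=wrist(); k=ctrl.camera("side")
print(np.round(s['tool_pos'],4)); np.save("v5",v)
cv2.imwrite("pics/f.png",np.hstack([cv2.resize(c["img"][:300,:,::-1],(420,225)),cv2.resize(k["img"][150:350,180:553,::-1],(380,225))]))
for n,c,w in(("wrist",c,v),):
    h=cv2.cvtColor(c["img"],cv2.COLOR_RGB2HSV)
    for m,lo,hi in(("yel",(24,150,120),(33,255,255)),("blu",(105,150,100),(120,255,255)),("red",(0,180,120),(5,255,255))):
        M=cv2.inRange(h,lo,hi); cs,_=cv2.findContours(M,0,1); kk=max(cs,key=cv2.contourArea); e=cv2.fitEllipse(cv2.convexHull(kk)); print(m,np.round(e[0],1),np.round(on(c,*e[0],.008,w),4))
E
```

```text
time_s: 21.28
tool_pos: [0.5634, -0.0201, 0.0587]
tcp_rot: [[-0.007, -0.002, 1.0], [-1.0, 0.005, -0.007], [-0.005, -1.0, -0.002]]
ft_force: [0.8, -0.1, -1.2]
width: 0.0442
time_s: 21.7
tool_pos: [0.5635, -0.0201, 0.059]
tcp_rot: [[-0.007, -0.002, 1.0], [-1.0, 0.005, -0.007], [-0.005, -1.0, -0.002]]
ft_force: [-0.6, -0.7, 0.3]
width: 0.0619
time_s: 22.28
tool_pos: [0.5038, -0.0207, 0.2721]
tcp_rot: [[-0.007, 0.003, 1.0], [-1.0, 0.005, -0.007], [-0.005, -1.0, 0.003]]
ft_force: [-0.9, -0.2, -0.8]
width: 0.0622
[ 0.5038 -0.0207  0.2721]
yel [359.6 123.5] [ 0.5577 -0.1188  0.008 ]
blu [278.8 123. ] [ 0.5589 -0.0209  0.008 ]
red [278.  200.8] [ 0.4611 -0.0193  0.008 ]
```

View pics/f.png

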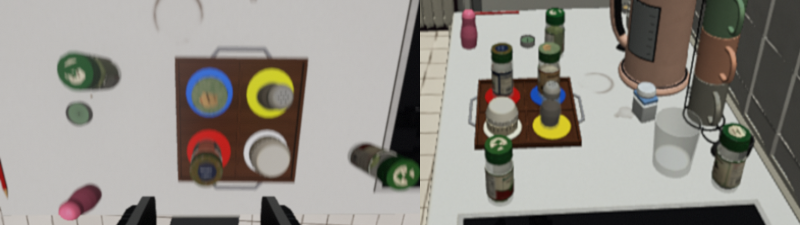

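```bash
python3 - <<'E'
from h import *
c,v,s=wrist(); im=c["img"][:,:,::-1]
cv2.imwrite("pics/f2.png",cv2.resize(im[60:260,220:420],(600,600),interpolation=2))
k=4/3
for n,u,w,z in(("pale",209,93,.113),("brown",206,169,.113),("shaker",281,97,.088),("timer",271,156,.055)): print(n,on(c,u*k,w*k,z,v).round(4))
E
```

```text
pale [ 0.5591 -0.0213  0.113 ]
brown [ 0.461  -0.0168  0.113 ]
shaker [ 0.5522 -0.1161  0.088 ]
timer [ 0.4615 -0.1164  0.055 ]
```

View pics/f2.png

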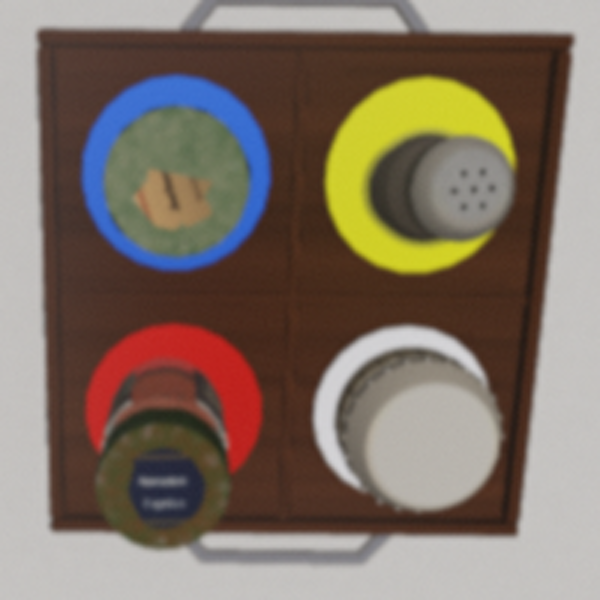

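```bash
python3 -c "
from bench import ctrl
print(ctrl.hand_in())"
```

```text
the job is handed in; nothing more can be done
None
```

The caddy is packed and the job is handed in, at about 22.5 s of the 96 s allowed. The brown-lidded jar is on red, the pale-lidded jar on blue, the shaker on yellow and the timer on white. The hand-in gave no verdict, so what follows is from my own checks.

- **Position:** in the last wrist picture the two jars and the timer measured about 1–4 mm from their mats' centres. White-mat pixels were not fitted, so I took that centre from the other three mats.
- **Shaker:** my first reading put its dome about 6 mm off centre, because I picked the pixel from a shrunken picture. A sharper crop put it nearer 2 mm, though I worked that out by eye. Both are inside the 15 mm limit.
- **Upright and released:** all four looked upright in the wrist and side pictures. The gripper was open and about 27 cm up, touching nothing.
- **Green-lidded jars:** I never gripped or touched them. All three green-lidded jars in the scene still stood in their places in the final side picture, but I did not measure them again. The pink look-alike was left alone too.
- **Forces:** the highest end-of-move reading was about 8 N, while closing the grip. In each such grip the tool rose 1–4 mm.

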